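# Lids back on the washed storage jars

## Task

The four storage jars are washed and stand open on the wooden board, and their wooden lids lie on the drying mat. Put each lid back on the jar it fits, plug down in the mouth and flat on the rim all round; leave the jars standing upright where they are, and do not disturb the timer and the mug.

Things in the scene. Friction and masses are not known exactly. Their poses are not given: they have to be found in the camera images.
- lid_large: The large round brown wooden lid: flange 98 mm across, round; round plug 80 mm across under it, 14 mm deep, narrowing over its lower half; flange 9 mm thick; on top the knob to grasp, round, 28 mm across, 30 mm high. Lies right way up on the grey mat (4 mm thick). Origin: centre of the plug's underside; flange top 23 mm, knob top 53 mm above it; z up. About 90 g. Fits only its own jar.
- jar_large: The large round open storage jar, white glazed, 100 mm across outside, 76 mm high, round mouth 86 mm across, straight-walled; loose, stands on the wooden board (10 mm thick). Origin: centre of its underside; z up. With its lid seated, the lid's origin is 62 mm above the jar's origin on the same axis.
- lid_medium: The middle-sized round brown wooden lid: flange 76 mm across, round; round plug 59 mm across under it, 14 mm deep, narrowing over its lower half; flange 9 mm thick; on top the knob to grasp, round, 28 mm across, 30 mm high. Lies right way up on the grey mat (4 mm thick). Origin: centre of the plug's underside; flange top 23 mm, knob top 53 mm above it; z up. About 60 g. Fits only its own jar.
- jar_medium: The middle-sized round open storage jar, white glazed, 78 mm across outside, 64 mm high, round mouth 65 mm across, straight-walled; loose, stands on the wooden board (10 mm thick). Origin: centre of its underside; z up. With its lid seated, the lid's origin is 50 mm above the jar's origin on the same axis.
- lid_small: The small round brown wooden lid: flange 58 mm across, round; round plug 42 mm across under it, 14 mm deep, narrowing over its lower half; flange 9 mm thick; on top the knob to grasp, round, 28 mm across, 30 mm high. Lies right way up on the grey mat (4 mm thick). Origin: centre of the plug's underside; flange top 23 mm, knob top 53 mm above it; z up. About 40 g. Fits only its own jar.
- jar_small: The small round open storage jar, white glazed, 60 mm across outside, 58 mm high, round mouth 48 mm across, straight-walled; loose, stands on the wooden board (10 mm thick). Origin: centre of its underside; z up. With its lid seated, the lid's origin is 44 mm above the jar's origin on the same axis.
- lid_square: The square brown wooden lid: flange 86 x 86 mm, square, sides along its x and y; square plug 70 x 70 mm under it, 14 mm deep, narrowing over its lower half; flange 9 mm thick; on top the knob to grasp, square, 28 x 28 mm, sides as the lid's, 30 mm high. Lies right way up on the grey mat (4 mm thick), any yaw. Origin: centre of the plug's underside; flange top 23 mm, knob top 53 mm above it; z up. About 80 g. Fits only its own jar.
- jar_square: The square open storage jar, white glazed, 88 x 88 mm outside, 70 mm high, square mouth 76 x 76 mm, sides along its x and y, straight-walled; loose, stands on the wooden board (10 mm thick). Origin: centre of its underside; z up. With its lid seated, the lid's origin is 56 mm above the jar's origin on the same axis, and the sides of both are parallel (any quarter turn fits).
- timer: Kitchen timer, white dome on a red foot, 66 mm across, 60 mm high, loose, stands on the worktop between the mat and the board; to be left alone. Origin: centre of its underside.
- mug: Cream mug with a thin stripe, 87 x 117 x 91 mm high with its handle, loose, stands on the worktop behind the timer; to be left alone. Beyond it a wall cabinet hangs over the worktop: front at x = 0.58, underside 0.45 above the top, y from -0.43 to 0.16; keep wrist and forearm in front of it. Origin: under the middle of its outline, on its underside.

How it is judged:
At the end, for the whole second after the job is handed in: Each of the four lids is seated on its own jar: its height in the jar within 3 mm of fully seated, within 8 mm of the jar's axis, tilted less than 0.06 rad; the jars are upright (within 0.06 rad); lids and jars are at rest (under 20 mm/s) and no lid is held (z of lid_large in the frame of jar_large between 0.059 and 0.065 m and horizontal distance between lid_large and jar_large below 0.008 m and angle between each of lid_large, jar_large, lid_medium, jar_medium, lid_small, jar_small, lid_square, jar_square's own z axis and vertical below 0.06 rad and linear speed of each of lid_large, jar_large, lid_medium, jar_medium, lid_small, jar_small, lid_square, jar_square below 0.02 m/s and contact force between each of lid_large, lid_medium, lid_small, lid_square and the fingers below 0.1 N and z of lid_medium in the frame of jar_medium between 0.047 and 0.053 m and horizontal distance between lid_medium and jar_medium below 0.008 m and z of lid_small in the frame of jar_small between 0.041 and 0.047 m and horizontal distance between lid_small and jar_small below 0.008 m and z of lid_square in the frame of jar_square between 0.053 and 0.059 m and horizontal distance between lid_square and jar_square below 0.008 m); the robot touches nothing.
It fails at once if a jar is shoved more than 4 cm or tipped over (0.4 rad) (distance of any of jar_large, jar_medium, jar_small, jar_square from where it was at the start of the episode above 0.04 m or angle between any of jar_large, jar_medium, jar_small, jar_square's own z axis and vertical above 0.4 rad).
It fails at once if the timer or the mug is moved more than 3 cm or tipped over (distance of any of timer, mug from where it was at the start of the episode above 0.03 m or angle between any of timer, mug's own z axis and vertical above 0.4 rad).
It also fails if it takes over 109 s, if anything falls off the work surface, if the arm or the gripper's body presses on something with over 40 N, if the wrist force passes 120 N, or if a joint passes its speed limit or range.

## Robot

A 7-joint arm with a two-finger parallel gripper is mounted at the origin on a cart in front of the work surface, level with it; the furniture and walls round the work are solid. World frame = base frame: x ahead of the robot, y to its left, z up, the work surface at z = 0. Lengths are in m, angles in rad, forces in N, time in s.
With the tool pointing down it reaches from about 0.4 to 0.925 m from the base axis. Payload 5.6 kg.
Tool frame: the origin (TCP) lies between the finger pads; the fingertips stand 11 mm ahead of it and the grasp point (between the pads) lies 8 mm behind it; z points along the fingers, y is the line along which they close (so a half turn about z gives the same grasp; the last joint's range is limited). The gripper opens to 85 mm and grips with 20 to 120 N. Pads are 22 mm wide; open, the fingers measure 114 mm over their backs; the gripper's body (76 mm by 85 mm) begins 54 mm behind the grasp point. The pads swing forward as they close: fully open they stand 13 mm farther back than shut.
Start: joints at [-1.156, 0.468, -0.012, 1.603, 0.006, 1.071, -0.056], TCP at [0.287, 0.583, 0.242] pointing down, gripper open.
Joint ranges: [-2.53, 2.53], [-0.31, 2.02], [-1.57, 1.55], [0.28, 2.44], [-1.29, 4.43], [0.15, 1.84], [-2.92, 2.92]. Speed limits (rad/s): [2.57, 2.57, 3.14, 3.14, 3.14, 3.14, 3.14].

## Interface

Orientations are given as a unit quaternion [x, y, z, w].
In Python, from station import env, viewer, finish_job gives the robot as it stands. The module is installed in compiled form; this text tells all that it offers.
- The arm moves only by the shell command python3 -m pendant 'ROWS' [OPENING]. ROWS is text: rows parted by semicolons, each of 6 numbers parted by spaces: the shift along the world's x, y, z in mm, then the turn, a rotation vector about the world's x, y, z in rad. A call has 1 to 8 rows; each row is the pose to reach, as a shift and turn from the pose commanded when the call began; what a row does not reach only later rows make up. A row lasts 1/8 s, in which the tool goes at most 62.5 mm and 10.7 degrees, less where a joint would pass 70% of its speed; a pose out of reach is approached as far as the arm can. A call with a gripper value outside its range is refused whole. OPENING is the finger opening in mm, from 0 to 85.4, set as the call begins (- or left out, the last holds). The fingers move at their own pace and stop on an object; the grip force is fixed at half the most. Time passes only in rows, so rows that repeat a pose let the fingers close. It gives the time, the measured TCP pose, the force, the opening and the grip force at its end, in the units of the state.
- env.get_obs(): the state, without advancing time (a new reading comes with each control period).
- viewer.camera(name): name is "side" or "top" or "wrist"; returns (picture, depth): 384x512x3 uint8, red, green, blue; 384x512 float32, m along the optical axis (not along the pixel's ray), 0 where there is no reading.
- viewer.get_calibration(name): a dict with "intrinsics" (3x3 intrinsics, pixels), "extrinsics" (4x4, takes a point from camera to world coordinates); the wrist camera has in their place "tool_from_camera" (4x4, takes a point from camera to tool coordinates, whose origin is the TCP and whose axes are the flange's). Camera axes: x right, y up, looking along -z (the intrinsics and any distortion apply to the point x, -y, -z); pixel columns grow to the right and rows downward; lengths in m; the calibration is good to about 2 mm. The wrist camera is an equidistant fisheye: a pixel r from the principal point sees the ray r / f radians off the axis. A picture is of the moment at which its call begins: read the wrist's pose just before it. get_calibration takes no time and is no camera call.
- finish_job(): hands the job in; it is judged then, once.
The state is a dict: "time": time; "joints": joint angles; "qd": joint speeds; "tau": joint torques, N m; "tcp_pos": TCP position; "orientation": TCP orientation; "ft_force": force on the tool from outside, world axes, zero at the start; "ft_torque": the same for the moment, N m; "finger_gap": finger opening in m; "gripper_force": force on a finger pad.
Only numpy, scipy, OpenCV 4.12 (cv2) and the standard library are available. Lean on these libraries where they do the work, as an engineer would, in place of code of your own. Each camera call takes 0.05 s, during which the arm holds its last target. There are 200 camera calls.

## Working session

There is one attempt and no reset: what is moved stays moved. The work goes in short steps, Python scripts to look and compute and a shell command to move; the robot and the scene stay as the last step left them, time stands still between calls to the robot, and variables do not carry over. Pictures are saved under pics/ and viewed, at most 14 in all, crops included, and the job is handed in when it is done.

```bash
mkdir -p pics; python3 - <<'E'
from station import env, viewer
import cv2,numpy as np
o=env.get_obs();print({k:np.round(v,3) for k,v in o.items()})
for n in("top","side"):
    p,d=viewer.camera(n);cv2.imwrite(f"pics/{n}0.png",p[:,:,::-1]);np.savez(f"{n}0.npz",p=p,d=d);c=viewer.get_calibration(n);print(n,{k:np.round(v,3) for k,v in c.items()})
E
```

```text
{'time': np.float64(0.0), 'joints': array([-1.156,  0.468, -0.012,  1.604,  0.006,  1.071, -0.056]), 'qd': array([-0.   , -0.001,  0.001, -0.001, -0.   ,  0.001, -0.   ]), 'tau': array([-2.0000e-03, -5.3239e+01,  2.1000e-02, -2.5129e+01,  1.1000e-02,
        8.0000e-03,  0.0000e+00]), 'tcp_pos': array([0.287, 0.583, 0.241]), 'orientation': array([ 0.227,  0.974, -0.001, -0.   ]), 'ft_force': array([ 0.545,  0.571, -0.334]), 'ft_torque': array([ 0.021,  0.042, -0.013]), 'gripper_force': np.float64(0.0), 'finger_gap': np.float64(0.085)}
top {'intrinsics': array([[368.266,   0.   , 252.978],
       [  0.   , 368.266, 190.408],
       [  0.   ,   0.   ,   1.   ]]), 'extrinsics': array([[-0.012,  0.997, -0.081,  0.451],
       [-1.   , -0.012, -0.005,  0.014],
       [-0.006,  0.081,  0.997,  0.971],
       [ 0.   ,  0.   ,  0.   ,  1.   ]])}
side {'intrinsics': array([[455.82 ,   0.   , 260.974],
       [  0.   , 455.82 , 193.31 ],
       [  0.   ,   0.   ,   1.   ]]), 'extrinsics': array([[ 0.958,  0.165, -0.234,  0.245],
       [-0.286,  0.535, -0.795, -0.977],
       [-0.006,  0.828,  0.56 ,  0.723],
       [ 0.   ,  0.   ,  0.   ,  1.   ]])}
```

View pics/top0.png

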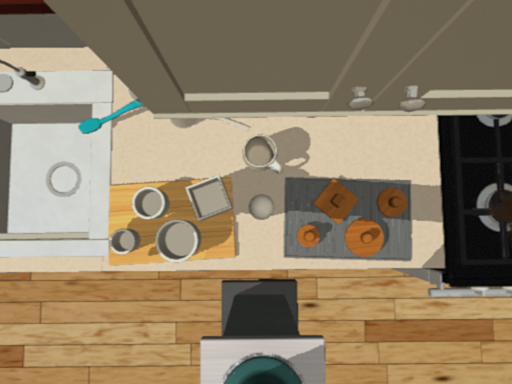

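View pics/side0.png

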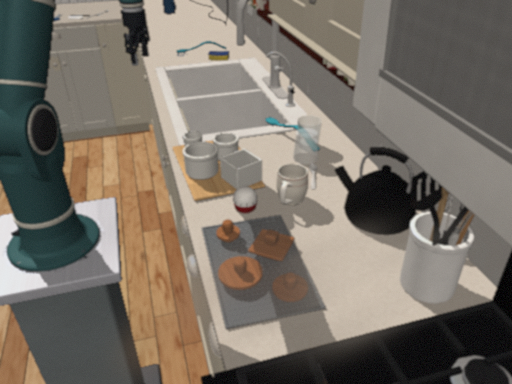

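```bash
cat > h.py <<'E'
import numpy as np,cv2
from station import env,viewer
from scipy import ndimage
def cloud(n,d):
    c=viewer.get_calibration(n);K=c["intrinsics"];E=c["extrinsics"]
    v,u=np.mgrid[:d.shape[0],:d.shape[1]]
    P=np.stack([(u-K[0,2])/K[0,0]*d,-(v-K[1,2])/K[1,1]*d,-d],-1)
    W=P@E[:3,:3].T+E[:3,3]; W[d==0]=np.nan; return W
def blobs(W,lo,hi,xr,yr,mn=15):
    m=(W[...,2]>lo)&(W[...,2]<hi)&(W[...,0]>xr[0])&(W[...,0]<xr[1])&(W[...,1]>yr[0])&(W[...,1]<yr[1])
    l,n=ndimage.label(m,np.ones((3,3)))
    for i in range(1,n+1):
        q=W[l==i]
        if len(q)<mn: continue
        v,u=np.nonzero(l==i)
        (cx,cy),r=cv2.minEnclosingCircle(q[:,:2].astype(np.float32)*1000)
        R=cv2.minAreaRect(q[:,:2].astype(np.float32)*1000)
        print(len(q),"px",u.mean().round(),v.mean().round(),"z",np.median(q[:,2]).round(4),"mean",q[:,:2].mean(0).round(4),"circ",np.round([cx,cy,r],1),"rect",np.round(R[0],1),np.round(R[1],1),round(R[2],1))
E
python3 - <<'E'
from h import *
W=cloud("top",np.load("top0.npz")["d"])
for px in [(150,190),(350,250),(250,240),(262,207)]: print(px,W[px[1],px[0]].round(4))
print("knob");blobs(W,.05,.065,(.2,.6),(-.45,-.05))
print("flange");blobs(W,.02,.036,(.2,.6),(-.45,-.05))
print("rims")
for a in(.068,.074,.080,.086): print(a);blobs(W,a-.003,a+.003,(.2,.6),(.02,.45))
print("other");blobs(W,.03,.12,(.2,.6),(-.1,.1))
E
```

```text
(150, 190) [0.5299 0.2772 0.0505]
(350, 250) [ 0.373  -0.2257  0.026 ]
(250, 240) [0.3997 0.0281 0.0004]
(262, 207) [ 0.4835 -0.0033  0.0587]
knob
127 px 338.0 200.0 z 0.0569 mean [ 0.4983 -0.1914] circ [ 498.8 -192.2   17.6] rect [ 498.7 -192.1] [27.9 27.9] 51.3
93 px 395.0 202.0 z 0.0562 mean [ 0.4932 -0.3335] circ [ 493.3 -334.7   13.5] rect [ 493.2 -334.2] [24.4 25.6] 64.3
93 px 309.0 236.0 z 0.0563 mean [ 0.4106 -0.1184] circ [ 410.5 -118.8   13.5] rect [ 410.6 -118.8] [24.4 25.1] 42.3
93 px 367.0 238.0 z 0.0561 mean [ 0.4051 -0.2599] circ [ 405.2 -261.2   14. ] rect [ 405.  -260.9] [25.5 25.9] 18.7
flange
980 px 335.0 201.0 z 0.0271 mean [ 0.4983 -0.1911] circ [ 499.2 -192.8   58.4] rect [ 498.8 -192.5] [86.1 86.6] 50.2
577 px 390.0 202.0 z 0.0271 mean [ 0.4933 -0.3322] circ [ 493.2 -335.    38.3] rect [ 493.6 -333.9] [72.4 73.9] 1.2
1053 px 363.0 237.0 z 0.0271 mean [ 0.4048 -0.2597] circ [ 405.  -261.1   49.1] rect [ 404.8 -261.3] [95.8 96.2] 62.3
295 px 307.0 235.0 z 0.0271 mean [ 0.4112 -0.1177] circ [ 410.6 -118.7   28.7] rect [ 410.8 -118.7] [53.8 53.3] 89.5
rims
0.068
18
[... 336 characters left out ...]
px 165.0 251.0 z 0.0735 mean [0.3799 0.2321] circ [385.6 222.7  35.3] rect [379.  228.5] [70.7 18.6] 48.6
0.08
298 px 207.0 197.0 z 0.0797 mean [0.5079 0.1295] circ [507.7 129.   60.2] rect [508.5 128.9] [87.8 87.7] 20.6
0.086
352 px 176.0 240.0 z 0.0859 mean [0.4053 0.2045] circ [405.5 204.9  51.4] rect [406.4 205.1] [99.2 99.8] 89.4
other
236 px 265.0 166.0 z 0.0793 mean [ 0.5834 -0.0112] circ [587.1  -7.1  49. ] rect [589.3  -7.5] [97.7 29.2] 80.8
132 px 225.0 198.0 z 0.0785 mean [0.5061 0.0874] circ [512.9  98.9  40.3] rect [512.8  86.1] [25.7 80.6] 89.9
507 px 260.0 207.0 z 0.0539 mean [4.844e-01 3.000e-04] circ [4.854e+02 1.000e-01 3.240e+01] rect [4.845e+02 1.000e-01] [62.8 62.8] 44.5
```

```bash
python3 -m pendant '55 -195 0 0 0 -0.1;110 -390 0 0 0 -0.134;110 -390 0 0 0 -0.134;110 -390 0 0 0 -0.134;110 -390 0 0 0 -0.134;110 -390 0 0 0 -0.134;110 -390 0 0 0 -0.134;110 -390 0 0 0 -0.134' 60
python3 -m pendant '102 -385 -100 0 0 -0.1;102 -385 -100 0 0 -0.1;102 -385 -100 0 0 -0.1;102 -385 -100 0 0 -0.1;102 -385 -100 0 0 -0.1;102 -385 -100 0 0 -0.1;102 -385 -100 0 0 -0.1;102 -385 -100 0 0 -0.1'
```

```text
time: 1.1
tcp_pos: [0.3978, 0.1907, 0.2423]
orientation: [0.294, 0.956, -0.0, 0.0]
ft_force: [0.5, 0.7, -0.2]
finger_gap: 0.0602
gripper_force: 0.0
time: 2.1
tcp_pos: [0.4993, -0.1937, 0.1411]
orientation: [0.341, 0.94, -0.001, -0.001]
ft_force: [-0.8, 0.8, 0.5]
finger_gap: 0.0599
gripper_force: 0.0
```

```bash
cat >> h.py <<'E'
from scipy.spatial.transform import Rotation as R
def wrist(name):
    o=env.get_obs();p,d=viewer.camera("wrist");c=viewer.get_calibration("wrist")
    cv2.imwrite(f"pics/{name}.png",p[:,:,::-1])
    K=c["intrinsics"];T=c["tool_from_camera"]
    v,u=np.mgrid[:d.shape[0],:d.shape[1]]
    x=(u-K[0,2])/K[0,0];y=(v-K[1,2])/K[1,1];th=np.hypot(x,y)+1e-9
    s=np.tan(np.minimum(th,1.45))/th
    P=np.stack([x*s*d,-y*s*d,-d],-1)
    t=P@T[:3,:3].T+T[:3,3]
    W=t@R.from_quat(o["orientation"]).as_matrix().T+o["tcp_pos"];W[d==0]=np.nan
    W[th>1.3]=np.nan
    return o,p,W
E
python3 - <<'E'
from h import *
o,p,W=wrist("w1");print(o["tcp_pos"].round(4))
print("knob");blobs(W,.05,.065,(.35,.6),(-.45,-.05))
print("flange");blobs(W,.02,.036,(.35,.6),(-.45,-.05),100)
E
```

```text
[ 0.4993 -0.1937  0.1411]
knob
994 px 257.0 49.0 z 0.0557 mean [ 0.4121 -0.1216] circ [ 411.7 -121.    13.9] rect [ 411.2 -121.2] [26.4 26.4] 51.5
727 px 119.0 166.0 z 0.0557 mean [ 0.4065 -0.2605] circ [ 405.7 -262.1   13.7] rect [ 406.  -262.4] [26.1 25.6] 21.4
159 px 441.0 163.0 z 0.0583 mean [ 0.5733 -0.0543] circ [574.4 -52.8   6.4] rect [573.6 -54.2] [ 4.8 12.8] 59.7
1256 px 257.0 199.0 z 0.0562 mean [ 0.4985 -0.1934] circ [ 499.5 -194.2   17.7] rect [ 499.4 -194. ] [28.  27.7] 49.0
flange
2553 px 257.0 58.0 z 0.0264 mean [ 0.4135 -0.1223] circ [ 411.5 -120.8   29. ] rect [ 411.9 -121. ] [56.6 56.8] 11.1
7150 px 136.0 158.0 z 0.0265 mean [ 0.4074 -0.2578] circ [ 405.6 -263.    49.5] rect [ 405.9 -262.4] [97. 97.] 36.6
7841 px 257.0 184.0 z 0.0264 mean [ 0.4956 -0.1914] circ [ 499.5 -194.1   58.9] rect [ 498.6 -194. ] [86.3 85.2] 50.2
1250 px 137.0 255.0 z 0.0264 mean [ 0.4737 -0.3282] circ [ 476.9 -330.8   32. ] rect [ 473.3 -330.2] [63.6 32.3] 79.5
```

View pics/w1.png

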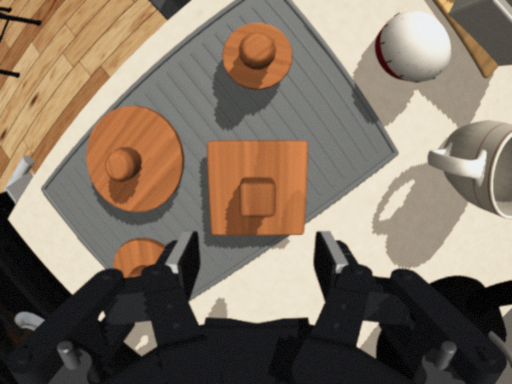

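```bash
python3 -m pendant '0 0 -50 0 0 0;0 0 -85 0 0 0;0 0 -95 0 0 0;0 0 -100 0 0 0;0 0 -100 0 0 0'
python3 -m pendant '0 0 0 0 0 0;0 0 0 0 0 0;0 0 0 0 0 0;0 0 0 0 0 0;0 0 0 0 0 0;0 0 0 0 0 0' 0
python3 -m pendant '0 0 10 0 0 0;0 0 40 0 0 0;0 0 100 0 0 0;0 0 160 0 0 0;0 0 180 0 0 0;0 0 180 0 0 0'
```

```text
time: 2.78
tcp_pos: [0.5002, -0.1916, 0.0432]
orientation: [0.339, 0.941, 0.0, 0.001]
ft_force: [0.3, 0.5, -0.7]
finger_gap: 0.06
gripper_force: 0.0
time: 3.52
tcp_pos: [0.5001, -0.1922, 0.0434]
orientation: [0.339, 0.941, 0.0, 0.001]
ft_force: [-1.0, 1.8, 6.9]
finger_gap: 0.027
gripper_force: 60.0
time: 4.28
tcp_pos: [0.5001, -0.1922, 0.2243]
orientation: [0.339, 0.941, 0.001, 0.002]
ft_force: [-0.7, -0.5, -2.0]
finger_gap: 0.0268
gripper_force: 59.3
```

```bash
python3 -m pendant '0 60 0 0 0 -0.15;0 120 0 0 0 -0.3;0 180 0 0 0 -0.45;0 200 0 0 0 -0.517;0 200 0 0 0 -0.517;0 200 0 0 0 -0.517'
python3 - <<'E'
from h import *
o,p,W=wrist("w2");print(o["tcp_pos"].round(4),o["orientation"].round(3))
for a in(.068,.074,.080,.086): print(a);blobs(W,a-.003,a+.003,(.3,.6),(.06,.45),60)
print("held");blobs(W,.19,.24,(.4,.6),(-.1,.1),60)
E
```

```text
time: 5.03
tcp_pos: [0.4988, 0.0067, 0.2215]
orientation: [0.569, 0.823, -0.001, -0.0]
ft_force: [0.2, 0.3, -0.4]
finger_gap: 0.0271
gripper_force: 59.3
[0.4988 0.0067 0.2215] [ 0.569  0.823 -0.001 -0.   ]
0.068
101 px 244.0 8.0 z 0.0671 mean [0.4278 0.1612] circ [425.7 166.4  26.7] rect [427.8 162.6] [53.5  8.7] 28.4
161 px 332.0 39.0 z 0.0682 mean [0.5172 0.1628] circ [509.4 148.7  35.7] rect [511.9 163.7] [30.5 71.3] 80.5
71 px 350.0 90.0 z 0.0682 mean [0.5516 0.1222] circ [551.3 122.7  19. ] rect [551.5 122.8] [ 1.5 38. ] 20.5
0.074
254 px 341.0 54.0 z 0.0745 mean [0.529  0.1514] circ [518.8 134.8  44.3] rect [529.8 152.4] [43.9 88.6] 58.1
0.08
138 px 239.0 5.0 z 0.0806 mean [0.4244 0.1584] circ [420.7 163.9  29.7] rect [422.3 159.3] [59.3 10. ] 19.6
1928 px 311.0 69.0 z 0.0789 mean [0.5075 0.1251] circ [509.  127.3  60.5] rect [509.2 127. ] [88.2 87.9] 20.3
0.086
264 px 236.0 2.0 z 0.0849 mean [0.4215 0.1584] circ [421.  161.3  24.6] rect [422.  158.2] [49.2  7.2] 18.9
held
17500 px 256.0 218.0 z 0.2048 mean [0.4933 0.0203] circ [496.2  13.1  53.9] rect [498.8   5.7] [86.3 86.1] 20.7
```

View pics/w2.png

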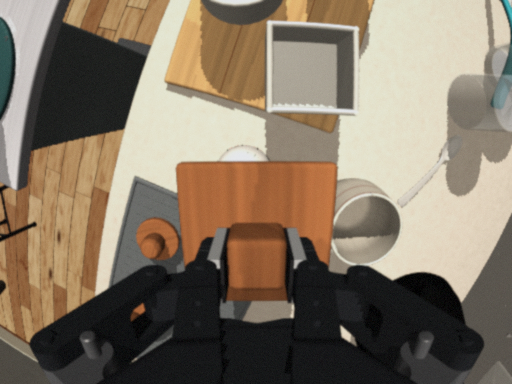

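```bash
python3 -m pendant '5 60 0 0 0 0;10 115 0 0 0 0;10 121 -20 0 0 0;10 121 -60 0 0 0;10 121 -85 0 0 0;10 121 -92 0 0 0;10 121 -92 0 0 0'
python3 - <<'E'
from h import *
o,p,W=wrist("w3");print(o["tcp_pos"].round(4),o["orientation"].round(3))
print("held");blobs(W,.105,.125,(.4,.6),(0.05,.2),60)
print("jar");blobs(W,.076,.083,(.4,.6),(0.05,.2),60)
E
```

```text
time: 5.95
tcp_pos: [0.5097, 0.128, 0.1304]
orientation: [0.569, 0.822, -0.0, 0.0]
ft_force: [0.8, -0.2, -0.2]
finger_gap: 0.0274
gripper_force: 59.4
[0.5097 0.128  0.1304] [ 0.569  0.822 -0.     0.   ]
held
11866 px 256.0 199.0 z 0.1134 mean [0.5017 0.1486] circ [505.4 137.9  52. ] rect [505.5 138.7] [86.5 61.4] 20.6
688 px 256.0 295.0 z 0.1134 mean [0.523  0.0921] circ [522.9  91.3  18.8] rect [522.3  92.8] [36.8 13.2] 21.8
jar
87 px 205.0 100.0 z 0.0799 mean [0.4541 0.1869] circ [453.  187.4  13.1] rect [453.9 187.2] [26.2  2.1] 72.9
1284 px 255.0 154.0 z 0.079 mean [0.4946 0.166 ] circ [495.  164.8  43.3] rect [494.7 165.6] [86.5  6.9] 20.7
```

```bash
python3 -m pendant '0 0 -8 0 0 0;0 0 -13 0 0 0;0 0 -18 0 0 0;0 0 -22 0 0 0;0 0 -24 0 0 0;0 0 -24 0 0 0'
```

```text
time: 6.75
tcp_pos: [0.5092, 0.129, 0.1061]
orientation: [0.568, 0.823, -0.0, -0.0]
ft_force: [0.3, -0.3, -0.7]
finger_gap: 0.0272
gripper_force: 59.4
```

```bash
python3 -m pendant '0 0 0 0 0 0;0 0 0 0 0 0;0 0 0 0 0 0;0 0 30 0 0 0;0 0 80 0 0 0;0 0 120 0 0 0;0 0 120 0 0 0' 60
python3 - <<'E'
from h import *
o,p,W=wrist("w4");print(o["tcp_pos"].round(4))
print("lid");blobs(W,.083,.1,(.4,.6),(0.05,.2),60)
for a in(.068,.074,.086): print(a);blobs(W,a-.003,a+.003,(.3,.6),(.12,.45),60)
E
python3 -m pendant '0 -60 0 0 0 0;0 -120 0 0 0 0;0 -180 0 0 0 0;0 -240 0 0 0 0;-5 -300 0 0 0 0;-10 -360 0 0 0 0;-10 -405 0 0 0 0;-10 -405 0 0 0 0'
python3 -m pendant '-3 -60 -40 0 0 0;-4 -65 -85 0 0 0;-4 -65 -85 0 0 0;-4 -65 -85 0 0 0'
python3 - <<'E'
from h import *
o,p,W=wrist("w5");print(o["tcp_pos"].round(4))
print("knob");blobs(W,.05,.065,(.35,.6),(-.45,-.05))
print("flange");blobs(W,.02,.036,(.35,.6),(-.45,-.05),100)
E
```

```text
time: 7.62
tcp_pos: [0.5113, 0.1296, 0.2296]
orientation: [0.568, 0.823, 0.003, 0.002]
ft_force: [-0.1, -0.9, -0.0]
finger_gap: 0.0599
gripper_force: 0.0
[0.5113 0.1296 0.2296]
lid
559 px 193.0 113.0 z 0.0852 mean [0.4335 0.1705] circ [428.9 176.3  36.4] rect [432.5 171.8] [72.8 20.2] 38.5
6625 px 253.0 179.0 z 0.0884 mean [0.5082 0.1312] circ [509.6 128.3  58.9] rect [509.4 127.8] [86.7 86.2] 20.6
0.068
143 px 309.0 18.0 z 0.0681 mean [0.5035 0.301 ] circ [500.6 284.7  32.6] rect [503.7 296.7] [24.8 65.2] 75.4
225 px 159.0 60.0 z 0.0679 mean [0.3774 0.2094] circ [404.4 204.1  43.4] rect [385.6 208.2] [86.6 45. ] 77.8
64 px 256.0 135.0 z 0.0682 mean [0.4971 0.1702] circ [497.1 170.3  31.1] rect [497.1 170.2] [62.2  0.3] 20.6
0.074
1414 px 295.0 40.0 z 0.0732 mean [0.498 0.273] circ [498.4 274.7  40.4] rect [498.3 274.8] [79.7 79.4] 18.3
570 px 164.0 66.0 z 0.0738 mean [0.3866 0.2056] circ [405.5 203.5  45.1] rect [399.  203.8] [89.4 76.5] 88.5
0.086
2055 px 182.0 73.0 z 0.0852 mean [0.4089 0.2036] circ [406.5 203.4  51.4] rect [406.9 203.4] [101.6 101. ] 76.5
3297 px 258.0 162.0 z 0.
[... 197 characters left out ...]
 -0.4]
finger_gap: 0.0599
gripper_force: 0.0
time: 9.18
tcp_pos: [0.4961, -0.3397, 0.1418]
orientation: [0.568, 0.823, 0.0, -0.0]
ft_force: [0.2, 0.6, -0.0]
finger_gap: 0.0599
gripper_force: 0.0
[ 0.4961 -0.3397  0.1418]
knob
921 px 180.0 65.0 z 0.0557 mean [ 0.4073 -0.2634] circ [ 405.7 -263.1   13.9] rect [ 406.2 -263.2] [26.8 26.2] 29.0
902 px 256.0 194.0 z 0.0558 mean [ 0.4942 -0.3359] circ [ 494.6 -337.3   13.7] rect [ 494.6 -337.3] [26.6 26.6] 62.2
flange
8734 px 191.0 71.0 z 0.0264 mean [ 0.4085 -0.2635] circ [ 406.  -263.4   49.1] rect [ 405.7 -263.2] [97.2 96.9] 13.3
4713 px 256.0 182.0 z 0.0265 mean [ 0.4934 -0.3339] circ [ 494.8 -337.3   38.2] rect [ 494.3 -336.7] [74.8 74.6] 66.5
```

```bash
python3 -m pendant '-1 2 -50 0 0 0;-1 2 -85 0 0 0;-1 2 -95 0 0 0;-1 2 -100 0 0 0;-1 2 -100 0 0 0'
python3 -m pendant '0 0 0 0 0 0;0 0 0 0 0 0;0 0 0 0 0 0;0 0 0 0 0 0;0 0 0 0 0 0' 0
python3 -m pendant '0 0 10 0 0 0;0 0 40 0 0 0;0 0 100 0 0 0;0 60 160 0 0 0;0 120 180 0 0 0;0 180 180 0 0 0;0 240 180 0 0 0;0 300 180 0 0 0'
python3 -m pendant '0 60 0 0 0 0;0 120 0 0 0 0;0 180 0 0 0 0;0 200 0 0 0 0;0 200 0 0 0 0'
python3 - <<'E'
from h import *
o,p,W=wrist("w6");print(o["tcp_pos"].round(4))
z=o["tcp_pos"][2]
print("held");blobs(W,z-.035,z-.003,(.4,.6),(.05,.35),100)
print("jar");blobs(W,.071,.077,(.4,.6),(.22,.35),60)
E
```

```text
time: 9.85
tcp_pos: [0.4953, -0.3393, 0.0427]
orientation: [0.568, 0.823, 0.0, 0.001]
ft_force: [-0.9, 0.3, -0.1]
finger_gap: 0.0599
gripper_force: 0.0
time: 10.48
tcp_pos: [0.495, -0.3393, 0.0424]
orientation: [0.568, 0.823, 0.0, 0.001]
ft_force: [-0.5, 1.4, 5.9]
finger_gap: 0.0256
gripper_force: 58.7
time: 11.48
tcp_pos: [0.4941, -0.0493, 0.2222]
orientation: [0.568, 0.823, 0.001, 0.001]
ft_force: [0.7, -0.0, -0.0]
finger_gap: 0.0256
gripper_force: 59.1
time: 12.1
tcp_pos: [0.4941, 0.1495, 0.2213]
orientation: [0.567, 0.824, -0.0, 0.0]
ft_force: [-0.7, -0.6, 0.4]
finger_gap: 0.0256
gripper_force: 59.1
[0.4941 0.1495 0.2213]
held
7492 px 257.0 205.0 z 0.2054 mean [0.4871 0.1675] circ [493.  151.6  37.9] rect [488.7 162.7] [75.4 51.2] 21.0
658 px 257.0 283.0 z 0.2054 mean [0.5045 0.1223] circ [503.9 123.3  15.9] rect [503.9 123.1] [31.3 15.5] 21.6
jar
1538 px 306.0 62.0 z 0.0732 mean [0.497  0.2735] circ [497.8 275.1  40.6] rect [498.1 274.6] [79.2 80.1] 83.2
72 px 215.0 59.0 z 0.0735 mean [0.4163 0.2445] circ [416.9 242.4  17.1] rect [417.4 244.1] [ 4.4 34.2] 74.3
```

```bash
python3 -m pendant '2 60 0 0 0 0;5 115 0 0 0 0;5 123 -20 0 0 0;5 123 -70 0 0 0;5 123 -94 0 0 0;5 123 -99 0 0 0;5 123 -99 0 0 0'
python3 - <<'E'
from h import *
o,p,W=wrist("w7");z=o["tcp_pos"][2];print(o["tcp_pos"].round(4))
print("held");blobs(W,z-.025,z-.003,(.4,.6),(.15,.35),100)
print("jar");blobs(W,.071,.077,(.4,.6),(.22,.35),60)
E
```

```text
time: 13.02
tcp_pos: [0.5002, 0.2701, 0.1227]
orientation: [0.569, 0.822, -0.0, 0.0]
ft_force: [0.4, 0.1, -0.5]
finger_gap: 0.0258
gripper_force: 59.1
[0.5002 0.2701 0.1227]
held
7483 px 257.0 205.0 z 0.1067 mean [0.4933 0.2882] circ [498.8 272.9  37.8] rect [494.9 282.9] [75.2 51.7] 20.4
659 px 257.0 283.0 z 0.1067 mean [0.5105 0.2428] circ [510.  243.7  16. ] rect [509.8 243.9] [31.4 15.2] 21.9
jar
1450 px 256.0 165.0 z 0.0732 mean [0.4879 0.3022] circ [495.9 281.3  39.4] rect [490.2 296.7] [78.8 33.9] 20.2
197 px 146.0 215.0 z 0.0751 mean [0.4301 0.2448] circ [426.9 237.3  31.8] rect [430.1 242.3] [12.2 63.5] 57.6
```

View pics/w7.png

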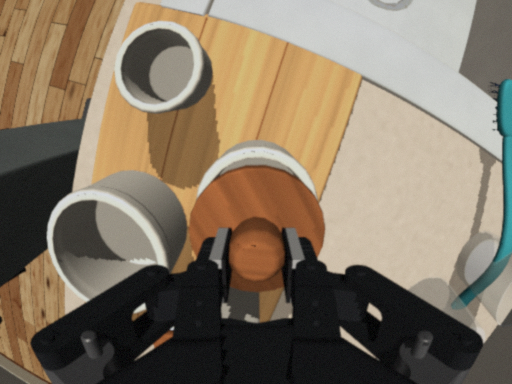

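```bash
cat >> h.py <<'E'
from scipy.optimize import least_squares
def arc(W,lo,hi,c,rmax,r):
    "centre of the disc of radius r whose outer border is seen near c; by angular bins of outermost points"
    q=W[(W[...,2]>lo)&(W[...,2]<hi)][:,:2]*1000;c=np.array(c,float)
    for _ in range(4):
        v=q-c;rr=np.hypot(*v.T);k=rr<rmax;v=v[k];rr=rr[k];a=(np.degrees(np.arctan2(v[:,1],v[:,0]))//6).astype(int)
        e=np.array([v[a==b][np.argmax(rr[a==b])] for b in np.unique(a) if (a==b).sum()>3])
        e=e[np.hypot(*e.T)>r-5]
        s=least_squares(lambda x:np.hypot(*(e-x[:2]).T)-r,[0,0],loss="soft_l1").x;c=c+s
    print("arc",c.round(1),"n",len(e),"rms",np.std(np.hypot(*(e-s).T)).round(2))
E
python3 - <<'E'
from h import *
o,p,W=wrist("w8");z=o["tcp_pos"][2];print(o["tcp_pos"].round(4))
arc(W,z-.025,z-.012,(498.8,272.9),44,38)
arc(W,.071,.077,(498,275),46,39)
E
```

```text
[0.5004 0.2708 0.1232]
arc [499.5 272.6] n 48 rms 0.55
arc [497.6 276.3] n 27 rms 0.27
```

```bash
python3 -m pendant '-1 3 -5 0 0 0;-1 3 -5 0 0 0;-1 3 -5 0 0 0'
python3 - <<'E'
from h import *
o,p,W=wrist("w9");z=o["tcp_pos"][2];print(o["tcp_pos"].round(4))
arc(W,z-.025,z-.012,(498.8,274.9),44,38)
arc(W,.071,.077,(498,275),46,39)
arc(W,.071,.077,(498,275),46,39.5)
E
```

```text
time: 13.5
tcp_pos: [0.4983, 0.275, 0.1174]
orientation: [0.568, 0.823, 0.0, 0.0]
ft_force: [1.0, -0.2, 0.1]
finger_gap: 0.0256
gripper_force: 59.1
[0.4983 0.275  0.1174]
arc [497.4 276.9] n 47 rms 0.54
arc [497.5 276.2] n 23 rms 0.27
arc [497.8 275.7] n 23 rms 0.2
```

```bash
python3 -m pendant '0 0 -6 0 0 0;0 0 -10 0 0 0;0 0 -14 0 0 0;0 0 -18 0 0 0;0 0 -18 0 0 0'
```

```text
time: 14.18
tcp_pos: [0.4983, 0.2748, 0.0989]
orientation: [0.568, 0.823, -0.0, -0.0]
ft_force: [0.0, -0.4, 0.1]
finger_gap: 0.0256
gripper_force: 59.1
```

```bash
python3 -m pendant '0 0 0 0 0 0;0 0 0 0 0 0;0 0 0 0 0 0;0 0 30 0 0 0;0 0 80 0 0 0;0 0 130 0 0 0;0 0 130 0 0 0' 60
python3 - <<'E'
from h import *
o,p,W=wrist("w10");print(o["tcp_pos"].round(4))
print("lid");blobs(W,.078,.092,(.45,.6),(0.22,.35),60)
E
python3 -m pendant '-10 -60 0 0 0 0;-20 -120 0 0 0 0;-30 -180 0 0 0 0;-40 -240 0 0 0 0;-50 -300 0 0 0 0;-60 -360 0 0 0 0;-70 -420 0 0 0 0;-80 -470 0 0 0 0'
python3 -m pendant '-12 -40 -30 0 0 0;-12 -68 -80 0 0 0;-12 -68 -86 0 0 0;-12 -68 -86 0 0 0'
python3 - <<'E'
from h import *
o,p,W=wrist("w11");print(o["tcp_pos"].round(4))
print("knob");blobs(W,.05,.065,(.35,.6),(-.45,-.05))
print("flange");blobs(W,.02,.036,(.35,.6),(-.45,-.05),100)
E
```

```text
time: 15.05
tcp_pos: [0.5006, 0.2759, 0.2335]
orientation: [0.568, 0.823, 0.004, 0.001]
ft_force: [0.7, 0.1, -0.1]
finger_gap: 0.0599
gripper_force: 0.0
[0.5006 0.2759 0.2335]
lid
3753 px 253.0 176.0 z 0.0825 mean [0.4966 0.2788] circ [497.5 276.6  38.2] rect [497.4 276.7] [75.3 75.5] 65.6
time: 16.1
tcp_pos: [0.4169, -0.197, 0.2283]
orientation: [0.569, 0.822, -0.0, -0.001]
ft_force: [1.0, -0.2, -0.2]
finger_gap: 0.06
gripper_force: 0.0
time: 16.6
tcp_pos: [0.4058, -0.2624, 0.1427]
orientation: [0.568, 0.823, -0.0, -0.001]
ft_force: [0.3, -0.0, 0.5]
finger_gap: 0.0599
gripper_force: 0.0
[ 0.4058 -0.2624  0.1427]
knob
880 px 330.0 32.0 z 0.0556 mean [ 0.4108 -0.1227] circ [ 411.3 -121.3   13.8] rect [ 411.5 -121. ] [26.7 26.8] 83.6
138 px 504.0 59.0 z 0.0575 mean [ 0.5731 -0.0541] circ [574.3 -52.9   7. ] rect [573.3 -54.6] [ 5.5 13.8] 60.9
882 px 256.0 199.0 z 0.0558 mean [ 0.4052 -0.2619] circ [ 405.9 -263.3   13.8] rect [ 405.3 -263.2] [26.6 26.4] 68.5
flange
2283 px 319.0 43.0 z 0.0263 mean [ 0.4096 -0.1257] circ [ 411.6 -121.    29.1] rect [ 411.2 -121.3] [56.7 57.2] 34.3
8275 px 256.0 186.0 z 0.0265 mean [ 0.4043 -0.26  ] circ [ 405.6 -262.9   49. ] rect [ 405.4 -262.7] [96.1 96.9] 23.7
```

```bash
python3 -m pendant '0 -1 -50 0 0 0;0 -1 -85 0 0 0;0 -1 -95 0 0 0;0 -1 -101 0 0 0;0 -1 -101 0 0 0'
python3 -m pendant '0 0 0 0 0 0;0 0 0 0 0 0;0 0 0 0 0 0;0 0 0 0 0 0;0 0 0 0 0 0' 0
python3 -m pendant '0 0 10 0 0 0;0 0 40 0 0 0;0 0 100 0 0 0;10 50 160 0 0 0;30 100 180 0 0 0;40 160 180 0 0 0;40 220 180 0 0 0;40 280 180 0 0 0'
python3 -m pendant '0 50 0 0 0 0;-20 75 0 0 0 0;-30 75 0 0 0 0;-30 75 0 0 0 0;-30 75 0 0 0 0'
python3 - <<'E'
from h import *
o,p,W=wrist("w12");z=o["tcp_pos"][2];t=o["tcp_pos"][:2]*1000;print(o["tcp_pos"].round(4))
print("held");blobs(W,z-.025,z-.003,(.3,.6),(.0,.35),100);arc(W,z-.025,z-.012,t,57,49)
print("jar");blobs(W,.082,.090,(.3,.5),(.12,.35),60);arc(W,.082,.09,(406.5,203.4),58,50)
E
```

```text
time: 17.27
tcp_pos: [0.4073, -0.2643, 0.0433]
orientation: [0.568, 0.823, 0.0, 0.001]
ft_force: [0.6, 0.3, -0.0]
finger_gap: 0.06
gripper_force: 0.0
time: 17.9
tcp_pos: [0.4068, -0.2644, 0.0433]
orientation: [0.568, 0.823, 0.0, 0.001]
ft_force: [-1.3, 1.2, 8.5]
finger_gap: 0.0256
gripper_force: 58.6
time: 18.9
tcp_pos: [0.4461, 0.0161, 0.223]
orientation: [0.568, 0.823, 0.001, 0.0]
ft_force: [1.4, -0.7, 0.3]
finger_gap: 0.0256
gripper_force: 59.4
time: 19.52
tcp_pos: [0.4169, 0.0881, 0.2226]
orientation: [0.569, 0.822, 0.0, 0.0]
ft_force: [-0.3, 0.4, -0.8]
finger_gap: 0.0256
gripper_force: 59.4
[0.4169 0.0881 0.2226]
held
13527 px 256.0 201.0 z 0.2057 mean [0.4092 0.1079] circ [416.1  89.4  49. ] rect [411.7 101.3] [97.2 72.3] 20.9
1481 px 257.0 291.0 z 0.2057 mean [0.4293 0.0549] circ [428.5  55.8  19.5] rect [428.8  55.6] [34.9 26.7] 21.4
arc [416.2  89.4] n 50 rms 0.47
jar
1210 px 387.0 32.0 z 0.0827 mean [0.4811 0.2733] circ [495.8 275.6  37.2] rect [479.9 275.6] [40.1 74.2] 0.0
2366 px 289.0 65.0 z 0.0852 mean [0.4056 0.2017] circ [406.2 203.1  51.4] rect [406.2 202.9] [101.6 101.7] 46.0
1840 px 341.0 154.0 z 0.0883 mean [0.4797 0.1427] circ [483.4 145.2  29.6] rect [477.4 144.8] [45.4 49.8] 0.6
arc [406.2 203.1] n 60 rms 0.33
```

```bash
python3 -m pendant '-5 60 0 0 0 0;-10 110 0 0 0 0;-10 114 -30 0 0 0;-10 114 -75 0 0 0;-10 114 -90 0 0 0;-10 114 -90 0 0 0'
python3 - <<'E'
from h import *
o,p,W=wrist("w13");z=o["tcp_pos"][2];t=o["tcp_pos"][:2]*1000;print(o["tcp_pos"].round(4))
blobs(W,z-.025,z-.01,(.3,.6),(.1,.35),1000);arc(W,z-.025,z-.012,t,57,49)
arc(W,.082,.088,(406.5,203.4),57,50)
E
```

```text
time: 20.32
tcp_pos: [0.4066, 0.2024, 0.1318]
orientation: [0.569, 0.822, -0.001, 0.0]
ft_force: [-0.6, 0.8, -0.3]
finger_gap: 0.0255
gripper_force: 59.4
[0.4066 0.2024 0.1318]
13208 px 256.0 200.0 z 0.115 mean [0.3987 0.2223] circ [405.5 203.9  48.9] rect [401.5 215.8] [97.1 72.1] 19.9
1123 px 438.0 171.0 z 0.1117 mean [0.4942 0.2763] circ [496.8 276.3  13.6] rect [495.7 276.5] [26.1 24.4] 80.1
1486 px 257.0 291.0 z 0.115 mean [0.4189 0.1692] circ [418.3 170.1  19.4] rect [418.4 170. ] [34.8 26.9] 20.5
arc [405.7 203.7] n 50 rms 0.46
arc [405.7 205. ] n 20 rms 0.24
```

```bash
python3 -m pendant '0 1 -6 0 0 0;0 1 -11 0 0 0;0 1 -16 0 0 0;0 1 -20 0 0 0;0 1 -20 0 0 0'
```

```text
time: 21.0
tcp_pos: [0.4062, 0.204, 0.1119]
orientation: [0.568, 0.823, -0.0, -0.0]
ft_force: [0.8, -0.4, -0.1]
finger_gap: 0.0256
gripper_force: 59.4
```

```bash
python3 -m pendant '0 0 0 0 0 0;0 0 0 0 0 0;0 0 0 0 0 0;0 0 30 0 0 0;0 0 80 0 0 0;0 0 120 0 0 0;0 0 120 0 0 0' 60
python3 - <<'E'
from h import *
o,p,W=wrist("w14");print(o["tcp_pos"].round(4))
blobs(W,.088,.105,(.3,.46),(0.12,.3),60)
E
python3 -m pendant '20 -50 0 0 0 0;40 -100 0 0 0 0;40 -160 0 0 0 0;40 -220 0 0 0 0;30 -270 0 0 0 0;5 -320 -30 0 0 0;5 -325 -80 0 0 0;5 -325 -88 0 0 0'
python3 -m pendant '0 0 0 0 0 0;0 0 0 0 0 0'
python3 - <<'E'
from h import *
o,p,W=wrist("w15");print(o["tcp_pos"].round(4))
blobs(W,.05,.065,(.35,.47),(-.2,-.05));blobs(W,.02,.036,(.35,.47),(-.2,-.05),100)
E
```

```text
time: 21.88
tcp_pos: [0.4079, 0.2053, 0.2351]
orientation: [0.568, 0.823, 0.003, 0.001]
ft_force: [-0.6, 0.1, -0.4]
finger_gap: 0.0597
gripper_force: 0.0
[0.4079 0.2053 0.2351]
7081 px 253.0 178.0 z 0.0945 mean [0.4043 0.208 ] circ [405.5 205.4  49.3] rect [405.5 205.5] [96.1 97.4] 17.9
time: 22.92
tcp_pos: [0.408, -0.1212, 0.1412]
orientation: [0.569, 0.822, -0.003, -0.003]
ft_force: [0.3, 0.9, 0.3]
finger_gap: 0.0602
gripper_force: 0.0
time: 23.18
tcp_pos: [0.4125, -0.1203, 0.1453]
orientation: [0.568, 0.823, 0.001, 0.001]
ft_force: [0.3, 1.1, 0.2]
finger_gap: 0.0603
gripper_force: 0.0
[ 0.4125 -0.1203  0.1453]
862 px 255.0 197.0 z 0.0558 mean [ 0.4109 -0.1195] circ [ 411.3 -120.8   13.7] rect [ 411.4 -120.7] [26.  26.8] 76.8
2275 px 255.0 184.0 z 0.0265 mean [ 0.4101 -0.1171] circ [ 411.6 -120.7   29. ] rect [ 411.5 -120.9] [56.5 57.5] 20.5
```

```bash
python3 -m pendant '-1 0 -50 0 0 0;-1 0 -85 0 0 0;-1 0 -97 0 0 0;-1 0 -103 0 0 0;-1 0 -103 0 0 0'
python3 -m pendant '0 0 0 0 0 0;0 0 0 0 0 0;0 0 0 0 0 0;0 0 0 0 0 0;0 0 0 0 0 0' 0
python3 -m pendant '0 0 10 0 0 0;0 0 40 0 0 0;0 0 100 0 0 0;10 40 160 0 0 0;30 80 180 0 0 0;40 130 180 0 0 0;40 190 180 0 0 0;40 250 180 0 0 0'
python3 -m pendant '-20 50 0 0 0 0;-40 100 0 0 0 0;-40 100 0 0 0 0;-40 100 0 0 0 0'
python3 - <<'E'
from h import *
o,p,W=wrist("w16");z=o["tcp_pos"][2];t=o["tcp_pos"][:2]*1000;print(o["tcp_pos"].round(4))
print("held");blobs(W,z-.025,z-.01,(.3,.6),(.1,.4),100);arc(W,z-.025,z-.012,t,36,29)
print("jar");blobs(W,.065,.071,(.3,.5),(.28,.4),60);arc(W,.065,.071,(404.5,339),37,30)
E
```

```text
time: 23.85
tcp_pos: [0.4112, -0.1209, 0.0421]
orientation: [0.568, 0.823, 0.001, 0.001]
ft_force: [0.5, 0.8, 0.1]
finger_gap: 0.0598
gripper_force: 0.0
time: 24.48
tcp_pos: [0.4111, -0.1208, 0.0421]
orientation: [0.568, 0.823, 0.001, 0.001]
ft_force: [-0.9, 0.3, 7.8]
finger_gap: 0.0259
gripper_force: 58.4
time: 25.48
tcp_pos: [0.4501, 0.1308, 0.222]
orientation: [0.569, 0.823, 0.001, 0.0]
ft_force: [1.2, -0.3, 0.4]
finger_gap: 0.0257
gripper_force: 59.2
time: 25.98
tcp_pos: [0.4104, 0.2285, 0.2215]
orientation: [0.568, 0.823, -0.0, 0.0]
ft_force: [0.4, 0.2, -1.0]
finger_gap: 0.0257
gripper_force: 59.2
[0.4104 0.2285 0.2215]
held
3379 px 257.0 211.0 z 0.2058 mean [0.4048 0.2436] circ [410.  231.1  28.6] rect [406.1 242. ] [56.9 28.9] 19.5
arc [410.5 228.1] n 33 rms 0.33
jar
1057 px 292.0 71.0 z 0.0672 mean [0.4045 0.3394] circ [404.7 340.2  31.4] rect [404.9 340.3] [61.3 61.4] 31.4
arc [404.6 340.1] n 60 rms 0.41
```

```bash
python3 -m pendant '-3 60 0 0 0 0;-6 108 0 0 0 0;-6 112 -30 0 0 0;-6 112 -80 0 0 0;-6 112 -106 0 0 0;-6 112 -110 0 0 0;-6 112 -110 0 0 0'
python3 - <<'E'
from h import *
o,p,W=wrist("w17");z=o["tcp_pos"][2];t=o["tcp_pos"][:2]*1000;print(o["tcp_pos"].round(4))
blobs(W,z-.025,z-.01,(.35,.45),(.3,.4),100);arc(W,z-.025,z-.012,t,36,29)
arc(W,.065,.071,(404.5,340),37,30)
E
```

```text
time: 26.9
tcp_pos: [0.4055, 0.3406, 0.112]
orientation: [0.569, 0.822, 0.0, 0.0]
ft_force: [-0.1, -0.4, -0.1]
finger_gap: 0.0253
gripper_force: 59.2
[0.4055 0.3406 0.112 ]
3385 px 257.0 211.0 z 0.0962 mean [0.3999 0.3557] circ [404.7 342.7  28.2] rect [400.5 354.1] [56.3 28.7] 20.5
arc [405.6 340.2] n 33 rms 0.35
arc [404.1 341.6] n 29 rms 0.47
```

Aligned within about 1–2 mm; 19 mm remain.

```bash
python3 -m pendant '-1 1 -6 0 0 0;-1 1 -11 0 0 0;-1 1 -16 0 0 0;-1 1 -19 0 0 0;-1 1 -19 0 0 0'
python3 -m pendant '0 0 0 0 0 0;0 0 0 0 0 0;0 0 0 0 0 0;0 0 30 0 0 0;0 0 80 0 0 0;0 0 130 0 0 0;0 0 140 0 0 0;0 0 140 0 0 0' 60
python3 - <<'E'
from h import *
o,p,W=wrist("w18");print(o["tcp_pos"].round(4))
blobs(W,.071,.083,(.35,.45),(0.28,.4),60)
p,d=viewer.camera("side");cv2.imwrite("pics/s1.png",cv2.resize(p[110:220,150:320,::-1],None,fx=4,fy=4))
E
```

```text
time: 27.58
tcp_pos: [0.4032, 0.3422, 0.0923]
orientation: [0.568, 0.823, -0.0, -0.0]
ft_force: [0.1, -0.9, 2.3]
finger_gap: 0.0258
gripper_force: 59.5
time: 28.58
tcp_pos: [0.4031, 0.3424, 0.2323]
orientation: [0.568, 0.823, 0.0, -0.0]
ft_force: [0.8, -0.2, -0.7]
finger_gap: 0.06
gripper_force: 0.0
[0.4031 0.3424 0.2323]
1790 px 257.0 176.0 z 0.0765 mean [0.4024 0.345 ] circ [403.5 341.8  29.1] rect [403.3 342.1] [57.  57.1] 20.5
```

View pics/s1.png

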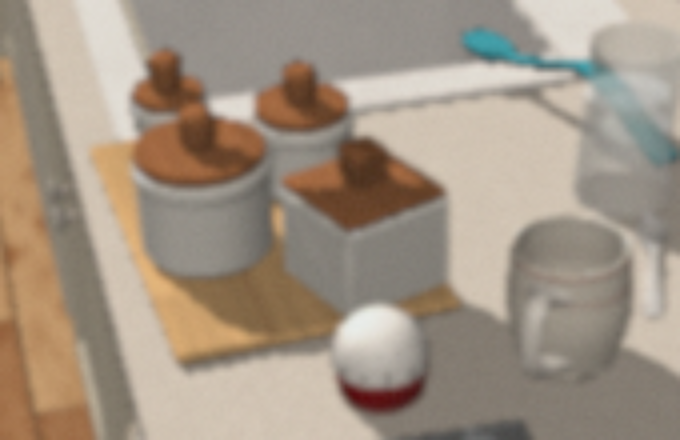

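The side crop shows all four lids lying flat on their own jars: small at about (165,90), medium (300,100), large (200,145) and square (365,180). The timer (380,355) and mug (570,300) have not moved. The measured flange heights match fully seated for all four.

```bash
python3 -c "
from station import finish_job
print(finish_job())"
```

```text
the job is handed in; nothing more can be done
None
```

All four lids are seated on their own jars: flange heights measured within about 1 mm of fully seated, the jars upright, and the timer and mug left alone. I handed the job in just after 28.6 s on the robot's clock, but the hand-in returned no verdict.

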